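# Draw a sowing-tray carriage into line with a tapered drift

## Robot

A 7-joint arm with a two-finger parallel gripper is mounted at the origin on the work surface. World frame = base frame: x ahead of the robot, y to its left, z up, the work surface at z = 0. Lengths are in m, angles in rad, forces in N, time in s.
With the tool pointing down it reaches from about 0.375 to 0.925 m from the base axis. Payload 3.1 kg.
Tool frame: the origin (TCP) lies at the very end of the fingers, on their centre line; the grasp point (between the pads) lies 19 mm behind it (pinch_z is the distance from the TCP to the grasp point, in m); z points along the fingers, x is the direction in which the jaws open and shut, and the axes are right-handed (so a half turn about z gives the same grasp; the last joint's range is limited). The gripper opens to 85 mm and grips with 20 to 120 N. Pads are 22 mm wide; open, the fingers measure 114 mm over their backs; the gripper's body (76 mm by 85 mm) begins 54 mm behind the grasp point. The pads swing forward as they close: fully open they stand 13 mm farther back than shut.
Start: joints at [1.236, 0.383, 0.044, 1.598, -0.018, 1.161, -0.05], TCP at [0.153, -0.632, 0.231] pointing down, gripper open.
Joint ranges: [-2.61, 2.61], [-0.41, 2.15], [-1.48, 1.57], [0, 2.5], [-1.57, 4.71], [0.05, 1.97], [-2.85, 2.85]. Speed limits (rad/s): [2.79, 2.79, 3.14, 3.14, 3.14, 3.14, 3.14].

## Interface

Orientations are given as a 3x3 rotation matrix whose columns are the frame's x, y, z axes.
In Python, from bench import sense, capture, camera_params, hand_in, pinch_z gives the robot as it stands.
- The arm moves only by the tool carry_out, never from a script. Its argument "plan" is a list of rows, each a list of 7 numbers: the turn, a rotation vector about the tool's x, y, z normalised to -1 to 1, where 1 is 180 degrees, then the shift along the tool's x, y, z normalised to -1 to 1, where 1 is 0.02 m, then the gripper's target within -1 to 1 (shut at 1, half-way at 0, fully open at -1). A call has 1 to 10 rows; each row shifts and turns the commanded pose from where the row before left it, along the tool's axes as they then stand; what a row does not reach is not made up. A row lasts 1/10 s, in which the tool goes at most 50 mm and 8.59 degrees, less where a joint would pass 70% of its speed; a pose out of reach is approached as far as the arm can. A call with a number of a shift or a turn outside -1 to 1 is refused whole. A call with a gripper value outside its range is refused whole. The fingers move at their own pace and stop on an object; "grip_force" is the grip in N (left out, the last holds). Time passes only in rows, so rows that do not move let the fingers close. It gives the time, the measured TCP pose, the force and the opening at its end, in the units of the state.
- sense(): the state, without advancing time (a new reading comes with each control period).
- capture(name): name is "scene" or "top" or "wrist"; returns (picture, depth): 480x640x3 uint8, red, green, blue; 480x640 float32, m along the optical axis (not along the pixel's ray), 0 where there is no reading.
- camera_params(name): a dict with "intrinsics" (3x3 intrinsics, pixels), "view" (4x4, takes a point from world to camera coordinates). Camera axes: x right, y down, z forward; pixel columns grow to the right and rows downward; lengths in m; the calibration is good to about 2 mm. A picture is of the moment at which its call begins: read the wrist's pose just before it. camera_params takes no time and is no camera call; for the wrist camera it gives the pose at the moment of the call.
- hand_in(): hands the job in, once; it reports no verdict.
The state is a dict: "time_s": time; "q": joint angles; "joint_velocities": joint speeds; "tau": joint torques, N m; "tool_pos": TCP position; "tool_rot": TCP orientation; "contact_force": force on the tool from outside, world axes, zero at the start; "ft_torque": the same for the moment, N m; "gripper_width": finger opening in m.
Only numpy, scipy, OpenCV 4.12 (cv2) and the standard library are available. Lean on these libraries where they do the work, as an engineer would, in place of code of your own. Each camera call takes 0.05 s, during which the arm holds its last target.

## Task

On the sowing jig, slide the seed-tray carriage by its upright post all the way along to its end stop; there the hole in its loose tongue lies a few millimetres past the hole in the keeper plate above it, and about a centimetre off to one side or the other. Then take the tapered steel drift from the wooden rack, feel for the tongue's hole through the keeper's, and push the drift down through both so that its taper draws the parts into line, until its collar sits flush on the keeper, and let go. Push gently, never forcing the drift (a push of more than about 20 N is too much), and leave the other things on the bench undisturbed.

Things in the scene. Friction and masses are not known exactly. Their poses are not given: they have to be found in the camera images.
- jig: The sowing jig, fixed to the bench: a 380 x 150 mm plywood base with two aluminium rails, a steel keeper bridge near one end and an end stop. Origin on the bench surface under the middle of the rails; its x axis is the direction in which the carriage slides towards the end stop, z is up. The keeper's hole axis is at x = 130 mm, y = 0; the grip post is on y = 0 too
- carriage (a joint): How far the carriage (aluminium frame with a black six-cell seed tray hung in it, steel tongue with a hole in front) has slid along the jig's x axis, in m: 0 = fully out, 0.100 = against the end stop, 0.096 = tongue hole in line with the keeper hole along the slide, so it stops 4 mm past. It slides with about 6 N of drag and stays where it is left
- grip_post (a point): Middle of the carriage's upright steel post, 18 mm in diameter and 50 mm tall (its foot on the frame 25 mm below this point, 78 mm above the bench); moves with the carriage. It stands 181 mm behind the tongue hole
- keeper_hole (a point): Centre of the 26 mm round hole in the fixed steel keeper plate (50 x 100 mm, 5 mm thick), at its upper face, 85 mm above the bench
- drift_head (a point): Middle of the drift's dark steel cylindrical head, 24 mm in diameter and 40 mm tall, the place to grip it. The drift (330 g, 109 mm long) hangs upright by its collar in one of the two holes of a wooden rack (170 x 60 mm, 85 mm high, plate on two end legs, holes 90 mm apart); a wooden dibber with a ball head hangs in the other. z points up along the drift, away from its nose
- drift_collar (a point): Centre of the underside of the drift's 40 mm wide, 5 mm thick collar, 25 mm below the head's middle; this face must come down on the keeper
- drift_tip (a point): The drift's nose, 64 mm below the underside of the collar. The nose is blunt, 10 mm wide and widens evenly to 25 mm over the first 42 mm; the upper 22 mm below the collar are straight, 25 mm in diameter
- drift: The drift itself, origin at its nose (same point as drift_tip)
- dibber: Wooden dibber with a 38 mm ball head, in the rack's other hole; origin at its lower end; leave it
- cup_a: White plastic cup, 76 mm wide, 85 mm tall, origin under its centre; leave it
- cup_b: White plastic cup, 76 mm wide, 85 mm tall, origin under its centre; leave it
- clay_pot: Small terracotta pot, 92 mm wide, 78 mm tall, origin under its centre; leave it
- jar: Glass jar with a metal lid, 70 mm wide, 90 mm tall, origin under its centre; leave it
- trowel: Hand trowel lying flat, 270 mm long, wooden handle; leave it
- marker: Marker pen lying flat, 12 mm thick, 120 mm long; leave it
- tongue_mid (a point): Point of the carriage on the jig's centre line, 78 mm above the bench. The steel tongue (8 mm thick, 50 mm wide, upper face at this height, 2 mm under the keeper) floats: its 26 mm hole is NOT centred here but 11.5 mm to the jig's +y or -y side, held there by a tumbler weight that yields to about 3 N; no reading tells which. Below it is free space down to 12 mm above the bench

How it is judged:
By the outcome, as a careful person would: the job done as asked, in the order asked, and still so for the second after the job is handed in, with the robot touching nothing.
It also fails if it takes over 72 s, if anything falls off the work surface, if the arm or the gripper's body presses on something with over 40 N, if the wrist force passes 120 N, or if a joint passes its speed limit or range.

## Working session

There is one attempt and no reset: what is moved stays moved. The work goes in short steps, Python scripts to look and compute and a tool call to move; the robot and the scene stay as the last step left them, time stands still between calls to the robot, and variables do not carry over. Pictures are saved under pics/ and viewed, and the job is handed in when it is done.

Besides the shell and the picture viewer there is one more tool, called after "Request:" by a JSON object that holds its "api" and its "payload", one argument or row to a line. carry_out: Moves the arm, as the interface text tells. Its arguments: {"type":"object","properties":{"plan":{"type":"array","items":{"type":"array","items":{"type":"number","minimum":-1,"maximum":1}}},"grip_force":{"type":"number"}},"required":["plan"]}

```bash
ls; mkdir -p pics; python3 - <<'E'
from bench import *
import cv2,numpy as np
print(sense(), pinch_z)
for n in ["scene","top"]:
    p,d=capture(n); cv2.imwrite(f"pics/{n}0.png",p[:,:,::-1]); np.savez(f"pics/{n}0.npz",p=p,d=d)
    c=camera_params(n); print(n,c)
E
```

```text
pics
{'time_s': 0.0, 'q': array([ 1.23623743,  0.38385745,  0.04381909,  1.59960837, -0.01790693,
        1.1612111 , -0.04991237]), 'joint_velocities': array([ 3.15074907e-04,  9.34690886e-05,  3.05544554e-03,  8.83037890e-05,
       -2.69096136e-04,  7.20491980e-04,  5.34256566e-05]), 'tau': array([-2.67252208e-04, -4.33461785e+01,  1.02433898e+00, -2.49513048e+01,
        1.06659430e-02,  1.14757029e-02,  1.40327933e-05]), 'tool_pos': array([ 0.15223689, -0.63092753,  0.22985651]), 'tool_rot': array([[ 2.34627834e-01, -9.72084976e-01, -7.60784038e-04],
       [-9.72081555e-01, -2.34629029e-01,  2.58229729e-03],
       [-2.68871442e-03,  1.33665313e-04, -9.99996376e-01]]), 'contact_force': array([0.20844807, 0.83687405, 0.49654664]), 'ft_torque': array([ 0.0231099 , -0.03598557, -0.03666579]), 'gripper_width': 0.08551802311605994} 0.0187
scene {'intrinsics': array([[477.67826286,   0.        , 320.03596245],
       [  0.        , 477.67826286, 239.85179597],
       [  0.        ,   0.        ,   1.        ]]), 'view': array([[ 0.55752616,  0.82977851, -0.0251437 , -0.31578589],
       [ 0.42705561, -0.31264724, -0.8484546 , -0.15620076],
       [-0.71189051,  0.46229788, -0.52867058,  1.65263062],
       [ 0.        ,  0.        ,  0.        ,  1.        ]])}
top {'intrinsics': array([[556.94383231,   0.        , 313.03332988],
       [  0.        , 556.94383231, 235.86119231],
       [  0.        ,   0.        ,   1.        ]]), 'view': array([[ 0.01764436, -0.9997857 , -0.01082756,  0.00172135],
       [-0.99606902, -0.01663652, -0.08700421,  0.56175444],
       [ 0.08680544,  0.01232013, -0.9961491 ,  1.15261266],
       [ 0.        ,  0.        ,  0.        ,  1.        ]])}
```

View pics/scene0.png

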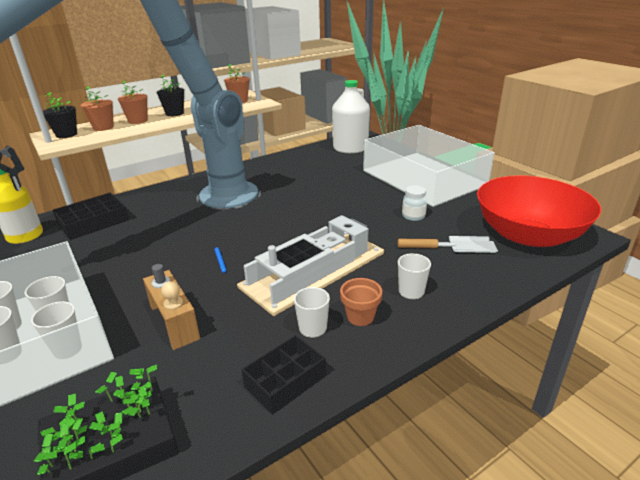

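View pics/top0.png

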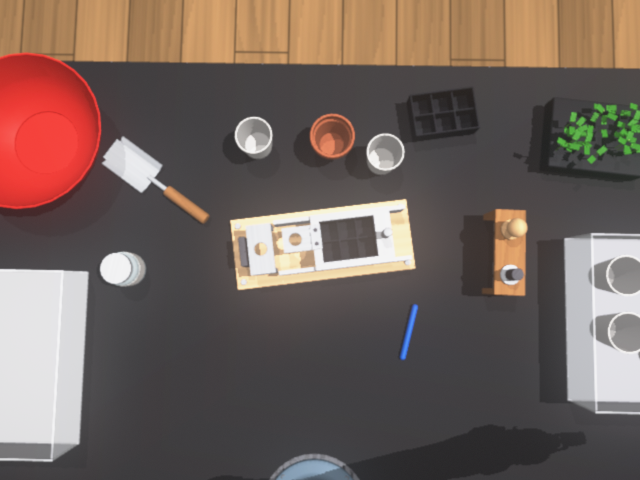

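```bash
python3 - <<'E'
import cv2,numpy as np
p=np.load("pics/top0.npz")["p"][:,:,::-1]
a=cv2.resize(p[190:300,225:425],(800,440),interpolation=cv2.INTER_CUBIC); cv2.imwrite("pics/jig_z.png",a)
a=cv2.resize(p[200:305,480:540],(343,600),interpolation=cv2.INTER_CUBIC); cv2.imwrite("pics/rack_z.png",a)
p=np.load("pics/scene0.npz")["p"][:,:,::-1]
a=cv2.resize(p[205:315,230:390],(800,550),interpolation=cv2.INTER_CUBIC); cv2.imwrite("pics/jig_s.png",a)
a=cv2.resize(p[255:350,130:220],(568,600),interpolation=cv2.INTER_CUBIC); cv2.imwrite("pics/rack_s.png",a)
E
```

```text
(no output)
```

View pics/jig_z.png

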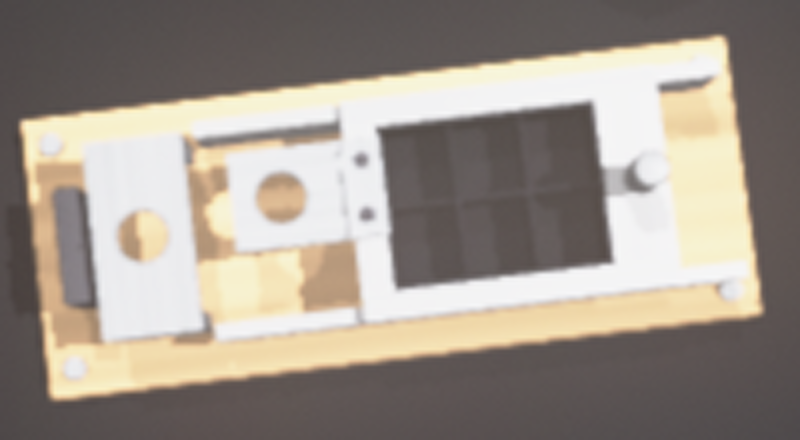

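View pics/rack_z.png

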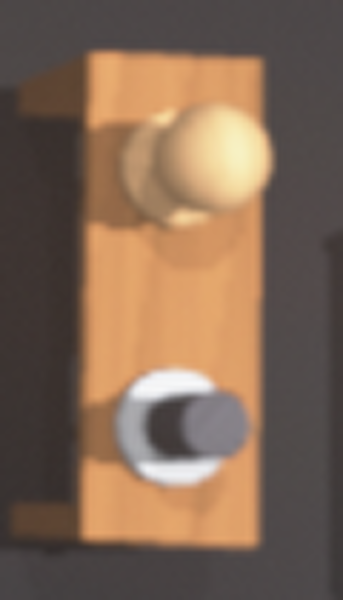

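View pics/jig_s.png

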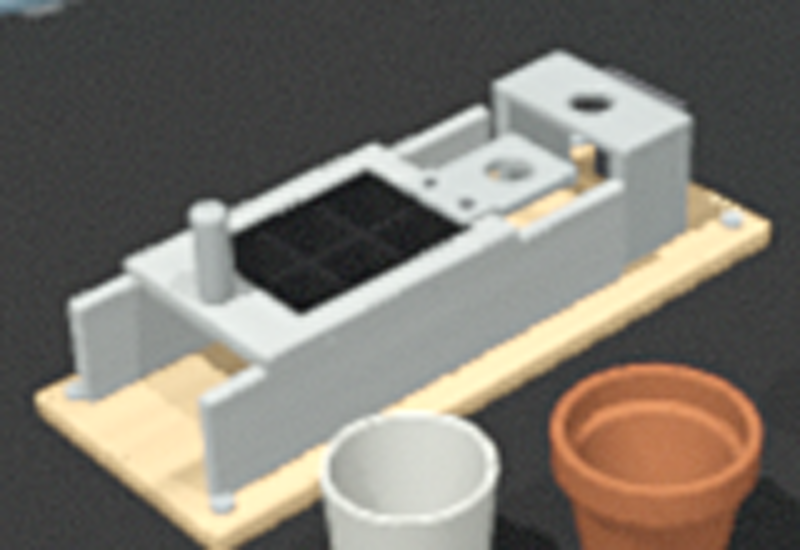

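View pics/rack_s.png

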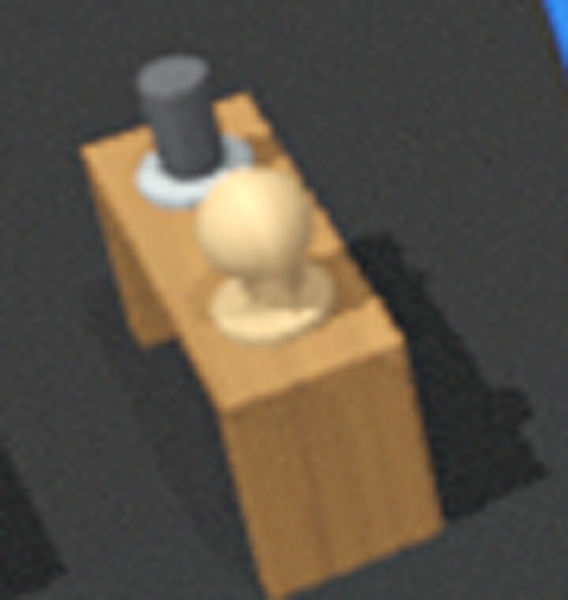

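```bash
cat > h.py <<'E'
import numpy as np,cv2
from bench import *
def ray(n,uv,z,c=None):
    c=c or camera_params(n); K=c["intrinsics"];V=c["view"];R=V[:3,:3];t=V[:3,3]
    o=-R.T@t; d=R.T@np.linalg.inv(K)@np.array([uv[0],uv[1],1.]); s=(z-o[2])/d[2]
    return o+s*d
def proj(n,P,c=None):
    c=c or camera_params(n); q=c["view"][:3,:3]@np.asarray(P)+c["view"][:3,3]; q=c["intrinsics"]@q; return q[:2]/q[2]
E
python3 - <<'E'
from h import *
np.set_printoptions(precision=4,suppress=True)
T=lambda x,y:(225+(x+.5)/4-.5,190+(y+.5)/4-.5)
S=lambda x,y:(230+(x+.5)/5-.5,205+(y+.5)/5-.5)
d=np.load("pics/top0.npz")["d"]
kt=ray("top",T(143,236),.085); ks=ray("scene",S(591,102),.085); print("keeper",kt,ks)
tt=ray("top",T(281,197),.078); ts=ray("scene",S(509,169),.078); print("tongue",tt,ts)
pt=ray("top",T(651,167),.128); ps=ray("scene",S(210,208),.128); print("post top",pt,ps)
c=[ray("top",T(*a),.012)for a in [(22,120),(725,36),(763,314),(52,399)]]
for x in c: print(x)
ctr=np.mean(c,0); ax=(c[0]-c[1]+c[3]-c[2]); ax/=np.linalg.norm(ax);ax[2]=0; print("ctr",ctr,ax, np.degrees(np.arctan2(ax[1],ax[0])), "keeper pred",ctr+.13*ax, "lens",np.linalg.norm(c[0]-c[1]),np.linalg.norm(c[1]-c[2]))
ay=np.array([-ax[1],ax[0],0])
for P in (kt,ks,tt,ts,pt,ps): print((P-ctr)@ax,(P-ctr)@ay)
R=lambda x,y:(480+(x+.5)*60/343-.5,200+(y+.5)*105/600-.5)
Q=lambda x,y:(130+(x+.5)*90/568-.5,255+(y+.5)*95/600-.5)
print("head top",ray("top",R(218,425),.135),ray("scene",Q(174,78),.135))
print("collar",ray("top",R(175,427),.09),ray("scene",Q(194,168),.09))
rc=[ray("top",R(*a),.085) for a in [(88,52),(265,57),(260,548),(80,541)]]
for x in rc: print(x)
for uv in [T(143,236),T(651,167),R(218,425),R(175,470),T(110,300)]: print(d[int(round(uv[1])),int(round(uv[0]))])
for n,u in[("cup",(386,155)),("pot",(332,137)),("cup",(254,138)),("jar",(119,269))]:print(n,ray("top",u,.08))
print(ray("top",(515,227),.12))
E
```

```text
keeper [0.529  0.1156 0.085 ] [0.5278 0.1186 0.085 ]
tongue [0.5503 0.0472 0.078 ] [0.5485 0.0501 0.078 ]
post top [ 0.5637 -0.1329  0.128 ] [ 0.5602 -0.1296  0.128 ]
[0.5947 0.19   0.012 ]
[ 0.6462 -0.1862  0.012 ]
[ 0.4977 -0.2067  0.012 ]
[0.4461 0.1695 0.012 ]
ctr [ 0.5462 -0.0084  0.012 ] [-0.1357  0.9908  0.    ] 97.79892520016287 keeper pred [0.5285 0.1204 0.012 ] lens 0.3796303230613384 0.1499537003281962
0.12516729219493317 0.00024106111215860482
0.12833078545758364 0.0009640166276916241
0.05451900317426022 -0.011593400818507911
0.057562246467083876 -0.010243592224594443
-0.12574638999851878 -0.0004442798747885406
-0.1220154354907797 0.002525167349656682
head top [ 0.486  -0.3792  0.135 ] [ 0.4951 -0.3806  0.135 ]
collar [ 0.4862 -0.3803  0.09  ] [ 0.486  -0.3798  0.09  ]
[ 0.6172 -0.3533  0.085 ]
[ 0.6164 -0.4152  0.085 ]
[ 0.445  -0.4108  0.085 ]
[ 0.4463 -0.3488  0.085 ]
1.1865879
1.0706989
1.060831
1.0986838
1.1133075
cup [ 0.7246 -0.135   0.08  ]
pot [ 0.7603 -0.0245  0.08  ]
cup [0.7559 0.1351 0.08  ]
jar [0.4834 0.3996 0.08  ]
[ 0.5771 -0.3806  0.12  ]
```

Request:
{"api": "carry_out", "payload": {
  "plan": [
    [0, 0, 0, -0.4, -0.5, -0.5, -1],
    [0, 0, 0, -0.75, -0.98, -0.5, -1],
    [0, 0, 0, -0.75, -0.98, -0.5, -1],
    [0, 0, 0, -0.75, -0.98, -0.25, -1],
    [0, 0, 0, -0.75, -0.98, 0, -1],
    [0, 0, 0, -0.75, -0.98, 0, -1],
    [0, 0, 0, -0.75, -0.98, 0, -1],
    [0, 0, 0, -0.75, -0.98, 0, -1],
    [0, 0, 0, -0.75, -0.98, 0, -1],
    [0, 0, 0, -0.75, -0.98, 0, -1]
  ]
}}

```text
time_s: 1.1
tool_pos: [0.3013, -0.4473, 0.2669]
tool_rot: [[0.236, -0.972, 0.0], [-0.972, -0.236, -0.0], [0.0, -0.0, -1.0]]
contact_force: [-0.5, 0.6, -0.0]
gripper_width: 0.0852
```

Request:
{"api": "carry_out", "payload": {
  "plan": [
    [0, 0, 0, -0.75, -0.98, 0, -1],
    [0, 0, 0, -0.75, -0.98, 0, -1],
    [0, 0, 0, -0.75, -0.98, 0, -1],
    [0, 0, 0, -0.75, -0.98, 0, -1],
    [0, 0, 0, -0.75, -0.98, 0, -1],
    [0, 0, 0, -0.75, -0.98, 0, -1],
    [0, 0, 0, -0.75, -0.98, 0, -1],
    [0, 0, 0, -0.75, -0.98, 0, -1],
    [0, 0, 0, -0.75, -0.98, 0, -1],
    [0, 0, 0, -0.75, -0.98, 0, -1]
  ]
}}

```text
time_s: 2.1
tool_pos: [0.456, -0.2554, 0.2669]
tool_rot: [[0.236, -0.972, 0.0], [-0.972, -0.236, -0.0], [0.0, -0.0, -1.0]]
contact_force: [-0.1, -0.6, -0.6]
gripper_width: 0.0854
```

Request:
{"api": "carry_out", "payload": {
  "plan": [
    [0, 0, 0, -0.75, -0.98, 0, -1],
    [0, 0, 0, -0.75, -0.98, 0, -1],
    [0, 0, 0, -0.75, -0.98, 0, -1],
    [0, 0, 0, -0.5, -0.6, 0, -1],
    [0, 0, 0.032, 0, 0, 0, -1],
    [0, 0, 0, 0, 0, 0, -1],
    [0, 0, 0, 0, 0, 0, -1]
  ]
}}

```text
time_s: 2.8
tool_pos: [0.5111, -0.187, 0.2666]
tool_rot: [[0.138, -0.99, -0.0], [-0.99, -0.138, -0.0], [0.0, 0.0, -1.0]]
contact_force: [0.2, -0.5, 0.5]
gripper_width: 0.0857
```

```bash
python3 - <<'E'
from h import *
np.set_printoptions(precision=4,suppress=True)
s=sense();print(s["time_s"],s["tool_pos"],s["tool_rot"],s["contact_force"],s["joint_velocities"])
c=camera_params("wrist")
p,d=capture("wrist"); cv2.imwrite("pics/w1.png",p[:,:,::-1]); np.savez("pics/w1.npz",p=p,d=d,K=c["intrinsics"],V=c["view"]); print(c)
E
```

```text
2.8 [ 0.5111 -0.187   0.2666] [[ 0.1379 -0.9904 -0.0001]
 [-0.9904 -0.1379 -0.0005]
 [ 0.0004  0.0002 -1.    ]] [ 0.2136 -0.5344  0.5495] [ 0.0124  0.0036  0.0074 -0.0005 -0.0017 -0.0038 -0.0007]
{'intrinsics': array([[338.7565,   0.    , 321.0426],
       [  0.    , 338.7565, 245.7225],
       [  0.    ,   0.    ,   1.    ]]), 'view': array([[ 0.1379, -0.9904,  0.001 , -0.2559],
       [-0.9365, -0.1301,  0.3256,  0.4003],
       [-0.3223, -0.0459, -0.9455,  0.5698],
       [ 0.    ,  0.    ,  0.    ,  1.    ]])}
```

View pics/w1.png

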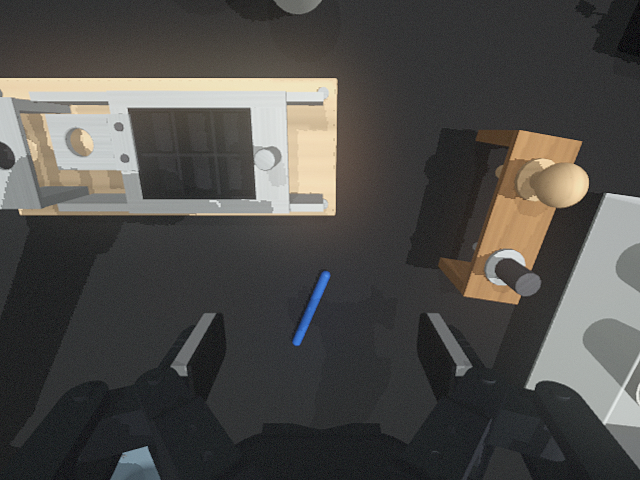

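The wrist view shows the post top at about (265,158), the tongue hole at (80,142), and the drift collar and head top at (505,267) and (528,284). I'll measure the post and drift from it.

```bash
python3 - <<'E'
import numpy as np,cv2
p=np.load("pics/w1.npz")["p"][:,:,::-1]
cv2.imwrite("pics/w1a.png",cv2.resize(p[70:220,0:345],None,fx=2.3,fy=2.3,interpolation=cv2.INTER_CUBIC))
cv2.imwrite("pics/w1b.png",cv2.resize(p[120:310,430:600],None,fx=3,fy=3,interpolation=cv2.INTER_CUBIC))
E
```

```text
(no output)
```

View pics/w1a.png

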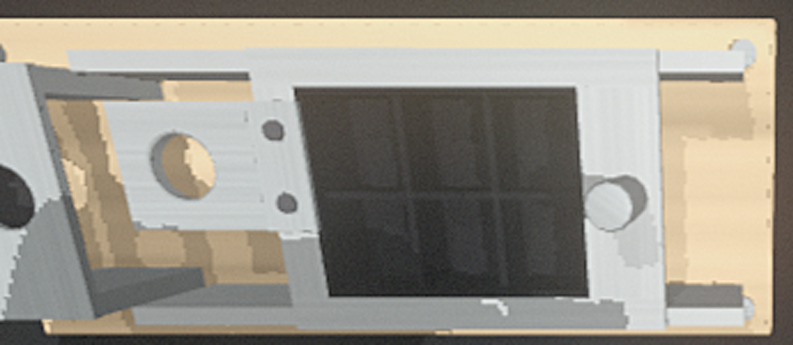

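View pics/w1b.png

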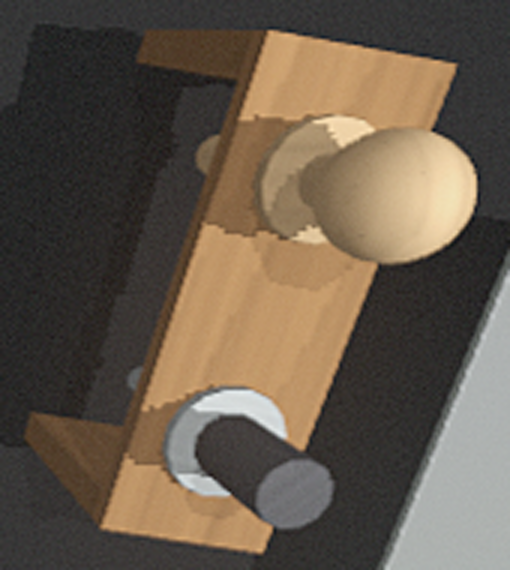

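```bash
python3 - <<'E'
from h import *
np.set_printoptions(precision=4,suppress=True)
f=np.load("pics/w1.npz"); c=dict(intrinsics=f["K"],view=f["V"])
A=lambda x,y:((x+.5)/2.3-.5,70+(y+.5)/2.3-.5)
B=lambda x,y:(430+(x+.5)/3-.5,120+(y+.5)/3-.5)
print("post top",ray("",A(611,206),.128,c))
print("tongue",ray("",A(184,165),.078,c))
a,b=ray("",A(777,20),.012,c),ray("",A(773,333),.012,c); print(a,b,np.linalg.norm(a-b))
print("head top",ray("",B(295,494),.135,c),"collar",ray("",B(226,441),.09,c))
print("ball",ray("",B(400,195),.125,c))
E
```

```text
post top [ 0.5649 -0.1343  0.128 ]
tongue [0.552  0.0459 0.078 ]
[ 0.6465 -0.186   0.012 ] [ 0.5003 -0.2066  0.012 ] 0.14766176292033228
head top [ 0.4899 -0.376   0.135 ] collar [ 0.4886 -0.3792  0.09  ]
ball [ 0.5783 -0.3816  0.125 ]
```

Request:
{"api": "carry_out", "payload": {
  "plan": [
    [0, 0, 0, -0.58, -0.75, 0, -1],
    [0, 0, 0, -0.58, -0.75, 0, -1],
    [0, 0, 0, -0.58, -0.75, 0, -1],
    [0, 0, 0, -0.57, -0.75, 0.5, -1],
    [0, 0, 0, 0, 0, 1, -1],
    [0, 0, 0, 0, 0, 1, -1],
    [0, 0, 0, 0, 0, 1, -1],
    [0, 0, 0, 0, 0, 1, -1],
    [0, 0, 0, 0, 0, 0.5, -1],
    [0, 0, 0, 0, 0, 0, -1]
  ]
}}

```text
time_s: 3.85
tool_pos: [0.5629, -0.1336, 0.1646]
tool_rot: [[0.136, -0.991, -0.004], [-0.991, -0.136, 0.001], [-0.001, 0.004, -1.0]]
contact_force: [-0.2, -0.5, 0.4]
gripper_width: 0.0852
```

```bash
python3 - <<'E'
from h import *
np.set_printoptions(precision=4,suppress=True)
s=sense();print(s["time_s"],s["tool_pos"],s["contact_force"])
c=camera_params("wrist")
p,d=capture("wrist"); cv2.imwrite("pics/w2.png",p[:,:,::-1]); np.savez("pics/w2.npz",p=p,d=d,K=c["intrinsics"],V=c["view"])
E
```

```text
3.85 [ 0.5629 -0.1336  0.1646] [-0.2005 -0.544   0.4364]
```

View pics/w2.png

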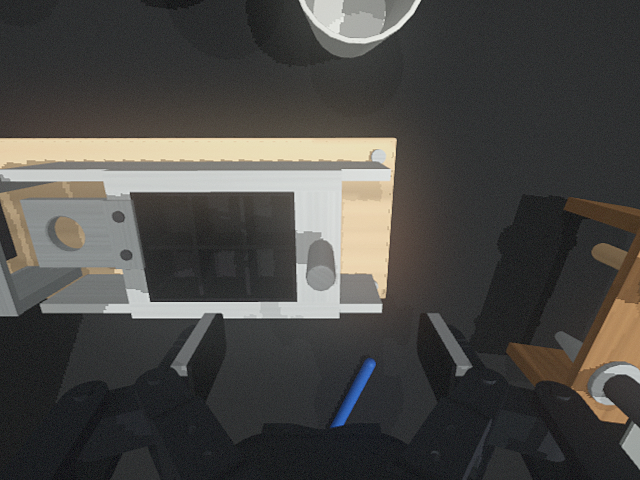

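```bash
python3 - <<'E'
from h import *
np.set_printoptions(precision=4,suppress=True)
f=np.load("pics/w2.npz"); c=dict(intrinsics=f["K"],view=f["V"])
print("post top",ray("",(321,278),.128,c)); print(ray("",(67,233),.078,c))
E
```

```text
post top [ 0.5651 -0.1332  0.128 ]
[0.5525 0.0458 0.078 ]
```

Request:
{"api": "carry_out", "payload": {
  "plan": [
    [0, 0, 0, 0, 0, 0.5, -1],
    [0, 0, 0, 0, 0, 0.9, -1],
    [0, 0, 0, 0, 0, 0.9, -1],
    [0, 0, 0, 0, 0, 0.9, -1],
    [0, 0, 0, 0, 0, 0.6, -1],
    [0, 0, 0, 0, 0, 0, -1]
  ]
}}

```text
time_s: 4.5
tool_pos: [0.5633, -0.1331, 0.0887]
tool_rot: [[0.136, -0.991, -0.003], [-0.991, -0.136, 0.001], [-0.001, 0.003, -1.0]]
contact_force: [0.1, -0.9, 0.1]
gripper_width: 0.0854
```

Request:
{"api": "carry_out", "payload": {
  "plan": [
    [0, 0, 0, 0, -0.05, 0, 1],
    [0, 0, 0, 0, 0, 0, 1],
    [0, 0, 0, 0, 0, 0, 1],
    [0, 0, 0, 0, 0, 0, 1],
    [0, 0, 0, 0, 0, 0, 1],
    [0, 0, 0, 0, 0, 0, 1],
    [0, 0, 0, 0, 0, 0, 1],
    [0, 0, 0, 0, 0, 0, 1]
  ],
  "grip_force": 40
}}

```text
time_s: 5.3
tool_pos: [0.5659, -0.1331, 0.091]
tool_rot: [[0.136, -0.991, 0.001], [-0.991, -0.136, -0.0], [0.0, -0.001, -1.0]]
contact_force: [-1.2, 0.8, 5.2]
gripper_width: 0.017
```

Request:
{"api": "carry_out", "payload": {
  "plan": [
    [0, 0, 0, -0.2, 0, 0, 1],
    [0, 0, 0, -0.4, 0, 0, 1],
    [0, 0, 0, -0.5, 0, 0, 1],
    [0, 0, 0, -0.5, 0, 0, 1],
    [0, 0, 0, -0.5, 0, 0, 1],
    [0, 0, 0, -0.5, 0, 0, 1],
    [0, 0, 0, -0.5, 0, 0, 1],
    [0, 0, 0, -0.2, 0, 0, 1]
  ]
}}

```text
time_s: 6.1
tool_pos: [0.5574, -0.0707, 0.091]
tool_rot: [[0.134, -0.991, 0.002], [-0.991, -0.134, -0.004], [0.004, -0.001, -1.0]]
contact_force: [0.3, -6.1, 4.2]
gripper_width: 0.0169
```

Request:
{"api": "carry_out", "payload": {
  "plan": [
    [0, 0, 0, -0.2, 0, 0, 1],
    [0, 0, 0, -0.2, 0, 0, 1],
    [0, 0, 0, -0.1, 0, 0, 1],
    [0, 0, 0, -0.1, 0, 0, 1],
    [0, 0, 0, 0, 0, 0, 1]
  ]
}}

```text
time_s: 6.6
tool_pos: [0.5557, -0.0592, 0.091]
tool_rot: [[0.134, -0.991, 0.002], [-0.991, -0.134, -0.004], [0.004, -0.001, -1.0]]
contact_force: [-1.0, -5.1, 5.6]
gripper_width: 0.0172
```

Request:
{"api": "carry_out", "payload": {
  "plan": [
    [0, 0, 0, -0.1, 0, 0, 1],
    [0, 0, 0, -0.1, 0, 0, 1],
    [0, 0, 0, -0.1, 0, 0, 1],
    [0, 0, 0, 0, 0, 0, 1]
  ]
}}

```text
time_s: 7.0
tool_pos: [0.5557, -0.0585, 0.091]
tool_rot: [[0.13, -0.991, 0.003], [-0.991, -0.13, -0.009], [0.009, -0.002, -1.0]]
contact_force: [1.3, -12.5, 4.2]
gripper_width: 0.0168
```

Request:
{"api": "carry_out", "payload": {
  "plan": [
    [0, 0, 0, -0.1, 0, 0, 1],
    [0, 0, 0, 0, 0, 0, 1]
  ]
}}

```text
time_s: 7.2
tool_pos: [0.5557, -0.0585, 0.091]
tool_rot: [[0.129, -0.992, 0.004], [-0.992, -0.129, -0.011], [0.011, -0.002, -1.0]]
contact_force: [2.3, -14.9, 2.5]
gripper_width: 0.0168
```

Request:
{"api": "carry_out", "payload": {
  "plan": [
    [0, 0, 0, -0.1, 0, 0, 1],
    [0, 0, 0, 0, 0, 0, 1]
  ]
}}

```text
time_s: 7.4
tool_pos: [0.5557, -0.0586, 0.091]
tool_rot: [[0.128, -0.992, 0.004], [-0.992, -0.128, -0.013], [0.013, -0.003, -1.0]]
contact_force: [3.5, -17.2, 2.0]
gripper_width: 0.0172
```

Request:
{"api": "carry_out", "payload": {
  "plan": [
    [0, 0, 0, 0.2, 0, 0, 1],
    [0, 0, 0, 0.05, 0, 0, 1],
    [0, 0, 0, 0, 0, 0, 1]
  ]
}}

```text
time_s: 7.7
tool_pos: [0.5557, -0.0585, 0.091]
tool_rot: [[0.13, -0.991, 0.003], [-0.991, -0.13, -0.008], [0.008, -0.002, -1.0]]
contact_force: [1.9, -11.2, 3.9]
gripper_width: 0.0172
```

Request:
{"api": "carry_out", "payload": {
  "plan": [
    [0, 0, 0, 0.1, 0, 0, -1],
    [0, 0, 0, 0, 0, 0, -1],
    [0, 0, 0, 0, 0, 0, -1],
    [0, 0, 0, 0, 0, 0, -1],
    [0, 0, 0, 0, 0, 0, -1],
    [0, 0, 0, 0, 0, -0.5, -1],
    [0, 0, 0, 0, 0, -1, -1],
    [0, 0, 0, 0, 0, -1, -1],
    [0, 0, 0, 0, 0, -1, -1],
    [0, 0, 0, 0, 0, -1, -1]
  ]
}}

```text
time_s: 8.7
tool_pos: [0.5547, -0.0526, 0.1819]
tool_rot: [[0.136, -0.991, 0.001], [-0.991, -0.136, 0.0], [0.0, -0.001, -1.0]]
contact_force: [0.7, -0.4, 0.4]
gripper_width: 0.0852
```

Request:
{"api": "carry_out", "payload": {
  "plan": [
    [0, 0, 0, -0.4, 0.5, -1, -1],
    [0, 0, 0, -1, 1, -1, -1],
    [0, 0, 0, -1, 1, -0.5, -1],
    [0, 0, 0, -1, 0.3, 0, -1],
    [0, 0, 0, -1, 0, 0, -1],
    [0, 0, 0, -0.5, 0, 0, -1],
    [0, 0, 0, 0, 0, 0, -1],
    [0, 0, 0, 0, 0, 0, -1]
  ]
}}

```text
time_s: 9.5
tool_pos: [0.486, 0.0359, 0.2305]
tool_rot: [[0.136, -0.991, 0.0], [-0.991, -0.136, -0.001], [0.001, -0.0, -1.0]]
contact_force: [0.6, -0.5, 0.5]
gripper_width: 0.0853
```

```bash
python3 - <<'E'
from h import *
np.set_printoptions(precision=4,suppress=True)
s=sense();print(s["time_s"],s["tool_pos"],s["tool_rot"],s["contact_force"])
c=camera_params("wrist")
p,d=capture("wrist"); cv2.imwrite("pics/w3.png",p[:,:,::-1]); np.savez("pics/w3.npz",p=p,d=d,K=c["intrinsics"],V=c["view"])
E
```

```text
9.5 [0.486  0.0359 0.2305] [[ 0.1358 -0.9907  0.0003]
 [-0.9907 -0.1358 -0.0006]
 [ 0.0006 -0.0002 -1.    ]] [ 0.6305 -0.4587  0.5468]
```

View pics/w3.png

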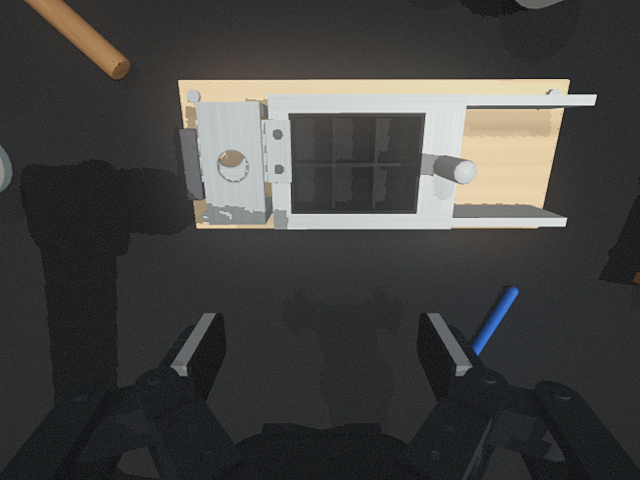

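```bash
python3 - <<'E'
from h import *
np.set_printoptions(precision=4,suppress=True)
f=np.load("pics/w3.npz"); c=dict(intrinsics=f["K"],view=f["V"])
p=f["p"][:,:,::-1]
cv2.imwrite("pics/w3a.png",cv2.resize(p[90:230,170:300],None,fx=4,fy=4,interpolation=cv2.INTER_CUBIC))
print("keeper hole",ray("",(233.5,165.5),.085,c)); print("post",ray("",(464,171),.128,c))
for u in [(179,80),(196,228),(569,80)]:print(ray("",u,.012,c))
p,d=capture("top"); cv2.imwrite("pics/top2.png",p[:,:,::-1])
cv2.imwrite("pics/top2z.png",cv2.resize(p[190:300,225:425,::-1],None,fx=4,fy=4,interpolation=cv2.INTER_CUBIC))
E
```

```text
keeper hole [0.5307 0.1152 0.085 ]
post [ 0.5548 -0.0572  0.128 ]
[0.5946 0.1886 0.012 ]
[0.4478 0.1699 0.012 ]
[ 0.6457 -0.1837  0.012 ]
```

View pics/w3a.png

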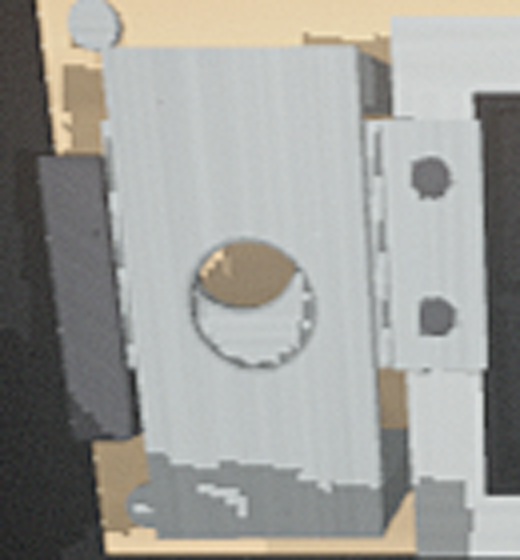

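View pics/top2z.png

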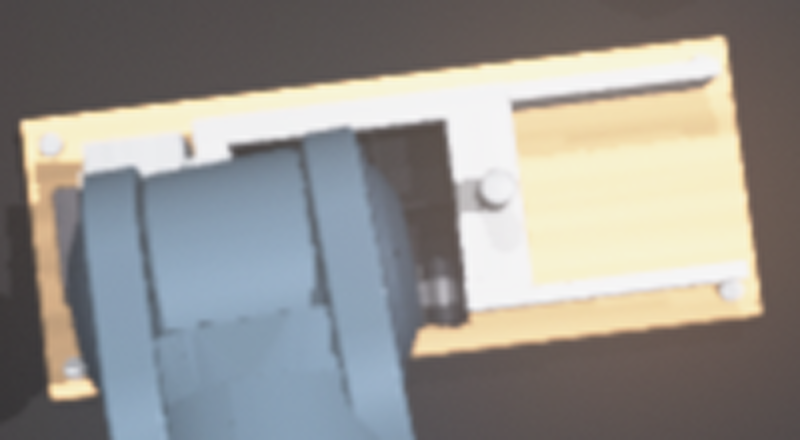

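Request:
{"api": "carry_out", "payload": {
  "plan": [
    [0, 0, 0, 0.6, 0.08, 0, -1],
    [0, 0, 0, 1, 0.13, 0, -1],
    [0, 0, 0, 1, 0.13, 0, -1],
    [0, 0, 0, 1, 0.13, 0, -1],
    [0, 0, 0, 1, 0.13, 0, -1],
    [0, 0, 0, 1, 0.13, 0, -1],
    [0, 0, 0, 1, 0.13, 0, -1],
    [0, 0, 0, 1, 0.13, 0, -1],
    [0, 0, 0, 1, 0.13, 0, -1],
    [0, 0, 0, 1, 0.13, 0, -1]
  ]
}}

```text
time_s: 10.6
tool_pos: [0.4864, -0.16, 0.23]
tool_rot: [[0.133, -0.991, -0.001], [-0.991, -0.133, -0.0], [0.0, 0.001, -1.0]]
contact_force: [-0.3, -0.9, 0.6]
gripper_width: 0.0854
```

Request:
{"api": "carry_out", "payload": {
  "plan": [
    [0, 0, 0, 1, 0.13, 0, -1],
    [0, 0, 0, 1, 0.13, 0, -1],
    [0, 0, 0, 1, 0.13, 0, -1],
    [0, 0, 0, 1, 0.13, 0, -1],
    [0, 0, 0, 1, 0.13, 0, -1],
    [0, 0, 0, 1, 0.13, 0, -1],
    [0, 0, 0, 1, 0.13, 0, -1],
    [0, 0, 0, 1, 0.13, 0, -1],
    [0, 0, 0, 1, 0.13, 0, -1],
    [0, 0, 0, 1, 0.13, 0, -1]
  ]
}}

```text
time_s: 11.6
tool_pos: [0.4875, -0.3611, 0.23]
tool_rot: [[0.134, -0.991, -0.001], [-0.991, -0.134, -0.0], [0.0, 0.001, -1.0]]
contact_force: [0.3, -0.9, 0.8]
gripper_width: 0.0856
```

Request:
{"api": "carry_out", "payload": {
  "plan": [
    [0, 0, 0, 0.7, 0.1, 0.5, -1],
    [0, 0, 0, 0, 0, 0.5, -1],
    [0, 0, 0, 0, 0, 0, -1],
    [0, 0, 0, 0, 0, 0, -1]
  ]
}}

```text
time_s: 12.0
tool_pos: [0.4884, -0.3709, 0.2091]
tool_rot: [[0.138, -0.99, -0.002], [-0.99, -0.138, 0.002], [-0.003, 0.001, -1.0]]
contact_force: [-0.6, 0.6, -0.0]
gripper_width: 0.0853
```

```bash
python3 - <<'E'
from h import *
np.set_printoptions(precision=4,suppress=True)
s=sense();print(s["time_s"],s["tool_pos"],s["tool_rot"],s["contact_force"])
c=camera_params("wrist")
p,d=capture("wrist"); cv2.imwrite("pics/w4.png",p[:,:,::-1]); np.savez("pics/w4.npz",p=p,d=d,K=c["intrinsics"],V=c["view"])
E
```

```text
12.0 [ 0.4884 -0.3709  0.2091] [[ 0.1379 -0.9904 -0.0016]
 [-0.9904 -0.1379  0.0024]
 [-0.0026  0.0012 -1.    ]] [-0.6461  0.5931 -0.0088]
```

View pics/w4.png

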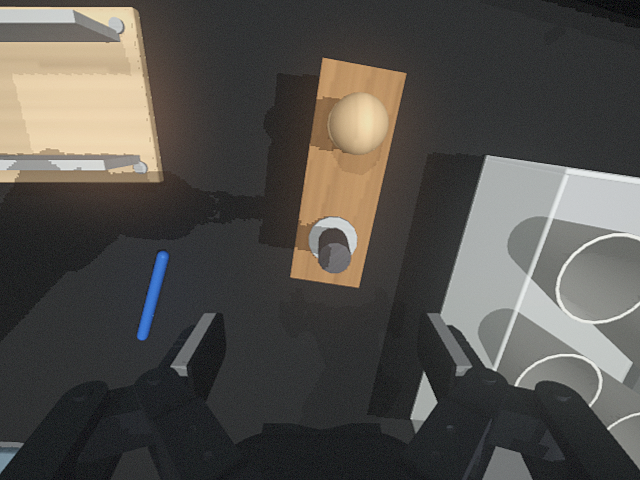

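```bash
python3 - <<'E'
from h import *
np.set_printoptions(precision=4,suppress=True)
f=np.load("pics/w4.npz"); c=dict(intrinsics=f["K"],view=f["V"])
print("head top",ray("",(334,258),.135,c),"collar",ray("",(333,240),.09,c),"ball",ray("",(358,123),.12,c))
for z in (0,.06,.12):print(ray("",(448,300),z,c))
print(ray("top",(566,280),0),ray("top",(590,280),.1))
E
```

```text
head top [ 0.4898 -0.3794  0.135 ] collar [ 0.4881 -0.3804  0.09  ] ball [ 0.578  -0.3821  0.12  ]
[ 0.4056 -0.5306  0.    ]
[ 0.4339 -0.5014  0.06  ]
[ 0.4622 -0.4721  0.12  ]
[ 0.4783 -0.5294  0.    ] [ 0.4776 -0.5321  0.1   ]
```

Request:
{"api": "carry_out", "payload": {
  "plan": [
    [0, 0, 0, 0.45, 0.03, 0, -1],
    [0, 0, 0, 0, 0, 0.5, -1],
    [0, 0, 0, 0, 0, 1, -1],
    [0, 0, 0, 0, 0, 1, -1],
    [0, 0, 0, 0, 0, 1, -1],
    [0, 0, 0, 0, 0, 1, -1],
    [0, 0, 0, 0, 0, 0.8, -1],
    [0, 0, 0, 0, 0, 0.3, -1],
    [0, 0, 0, 0, 0, 0, -1]
  ]
}}

```text
time_s: 12.95
tool_pos: [0.4884, -0.3814, 0.0971]
tool_rot: [[0.136, -0.991, -0.002], [-0.991, -0.136, 0.001], [-0.002, 0.002, -1.0]]
contact_force: [0.1, 0.6, 0.6]
gripper_width: 0.0857
```

Request:
{"api": "carry_out", "payload": {
  "plan": [
    [0, 0, 0, -0.06, -0.02, 0, 1],
    [0, 0, 0, 0, 0, 0, 1],
    [0, 0, 0, 0, 0, 0, 1],
    [0, 0, 0, 0, 0, 0, 1],
    [0, 0, 0, 0, 0, 0, 1],
    [0, 0, 0, 0, 0, 0, 1],
    [0, 0, 0, 0, 0, 0, 1],
    [0, 0, 0, 0, 0, 0, 1]
  ],
  "grip_force": 70
}}

```text
time_s: 13.75
tool_pos: [0.4898, -0.3806, 0.0992]
tool_rot: [[0.136, -0.991, 0.001], [-0.991, -0.136, -0.0], [0.0, -0.001, -1.0]]
contact_force: [-0.9, 0.8, 5.2]
gripper_width: 0.0223
```

Request:
{"api": "carry_out", "payload": {
  "plan": [
    [0, 0, 0, 0, 0, -0.3, 1],
    [0, 0, 0, 0, 0, -0.6, 1],
    [0, 0, 0, 0, 0, -1, 1],
    [0, 0, 0, 0, 0, -1, 1],
    [0, 0, 0, 0, 0, -1, 1],
    [0, 0, 0, 0, 0, -1, 1],
    [0, 0, 0, 0, 0, -1, 1],
    [0, 0, 0, 0, 0, -0.8, 1],
    [0, 0, 0, 0, 0, 0, 1],
    [0, 0, 0, 0, 0, 0, 1]
  ]
}}

```text
time_s: 14.75
tool_pos: [0.4889, -0.3806, 0.232]
tool_rot: [[0.136, -0.991, -0.001], [-0.991, -0.136, 0.0], [-0.0, 0.001, -1.0]]
contact_force: [-0.2, 0.3, -3.8]
gripper_width: 0.0223
```

```bash
python3 - <<'E'
from h import *
np.set_printoptions(precision=4,suppress=True)
s=sense();print(s["time_s"],s["tool_pos"],s["tool_rot"],s["contact_force"],s["gripper_width"])
p,d=capture("scene"); cv2.imwrite("pics/s3.png",p[:,:,::-1]); cv2.imwrite("pics/s3z.png",cv2.resize(p[180:350,80:330,::-1],None,fx=3,fy=3,interpolation=cv2.INTER_CUBIC))
E
```

```text
14.75 [ 0.4889 -0.3806  0.232 ] [[ 0.1357 -0.9907 -0.0005]
 [-0.9907 -0.1357  0.0002]
 [-0.0003  0.0005 -1.    ]] [-0.2387  0.2798 -3.7721] 0.02228716836842179
```

View pics/s3z.png

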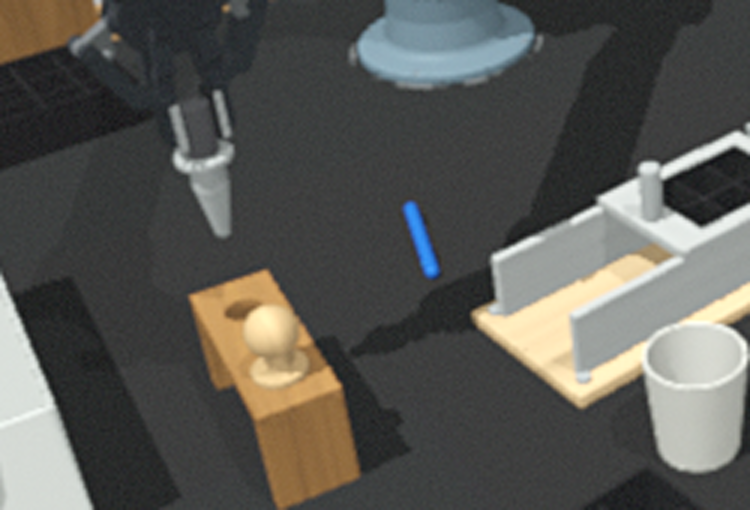

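```bash
python3 - <<'E'
from h import *
for z in (.1538,.2178):
    q=proj("scene",[.489,-.380,z]); print(q,(q[0]-80)*3,(q[1]-180)*3)
E
```

```text
[154.80854684 258.52195276] 224.42564053264505 235.56585828612094
[148.53534612 233.55718369] 205.6060383479814 160.67155107340912
```

Request:
{"api": "carry_out", "payload": {
  "plan": [
    [0, 0, 0, -0.5, -0.12, 0, 1],
    [0, 0, 0, -0.98, -0.23, 0, 1],
    [0, 0, 0, -0.98, -0.23, 0, 1],
    [0, 0, 0, -0.98, -0.23, 0, 1],
    [0, 0, 0, -0.98, -0.23, 0, 1],
    [0, 0, 0, -0.98, -0.23, 0, 1],
    [0, 0, 0, -0.98, -0.23, 0, 1],
    [0, 0, 0, -0.98, -0.23, 0, 1],
    [0, 0, 0, -0.98, -0.23, 0, 1],
    [0, 0, 0, -0.98, -0.23, 0, 1]
  ]
}}

```text
time_s: 15.8
tool_pos: [0.5068, -0.1864, 0.2316]
tool_rot: [[0.138, -0.99, -0.001], [-0.99, -0.138, 0.001], [-0.002, 0.001, -1.0]]
contact_force: [0.6, -0.5, -5.3]
gripper_width: 0.0217
```

Request:
{"api": "carry_out", "payload": {
  "plan": [
    [0, 0, 0, -0.98, -0.23, 0, 1],
    [0, 0, 0, -0.98, -0.23, 0, 1],
    [0, 0, 0, -0.98, -0.23, 0, 1],
    [0, 0, 0, -0.98, -0.23, 0, 1],
    [0, 0, 0, -0.98, -0.23, 0, 1],
    [0, 0, 0, -0.98, -0.23, 0, 1],
    [0, 0, 0, -0.98, -0.23, 0, 1],
    [0, 0, 0, -0.98, -0.23, 0, 1],
    [0, 0, 0, -0.98, -0.23, 0, 1],
    [0, 0, 0, -0.98, -0.23, 0, 1]
  ]
}}

```text
time_s: 16.8
tool_pos: [0.5248, 0.0135, 0.2317]
tool_rot: [[0.138, -0.99, -0.002], [-0.99, -0.138, 0.0], [-0.001, 0.002, -1.0]]
contact_force: [0.7, 0.3, -3.5]
gripper_width: 0.0222
```

Request:
{"api": "carry_out", "payload": {
  "plan": [
    [0, 0, 0, -0.98, -0.23, 0, 1],
    [0, 0, 0, -0.98, -0.23, 0, 1],
    [0, 0, 0, -0.98, -0.23, 0, 1],
    [0, 0, 0, -0.98, -0.23, 0, 1],
    [0, 0, 0, -0.4, -0.1, 0, 1],
    [0, 0, 0, 0, 0, 0, 1],
    [0, 0, 0, 0, 0, 0, 1]
  ]
}}

```text
time_s: 17.5
tool_pos: [0.5341, 0.0982, 0.2319]
tool_rot: [[0.136, -0.991, -0.001], [-0.991, -0.136, -0.001], [0.001, 0.001, -1.0]]
contact_force: [0.2, 0.1, -4.2]
gripper_width: 0.022
```

Request:
{"api": "carry_out", "payload": {
  "plan": [
    [0, 0, 0, -0.5, -0.13, 0, 1],
    [0, 0, 0, -0.52, -0.13, 0, 1],
    [0, 0, 0, 0, 0, 0.7, 1],
    [0, 0, 0, 0, 0, 0.9, 1],
    [0, 0, 0, 0, 0, 0.7, 1],
    [0, 0, 0, 0, 0, 0.3, 1],
    [0, 0, 0, 0, 0, 0, 1],
    [0, 0, 0, 0, 0, 0, 1]
  ]
}}

```text
time_s: 18.3
tool_pos: [0.5375, 0.1198, 0.1805]
tool_rot: [[0.136, -0.991, 0.0], [-0.991, -0.136, 0.0], [-0.0, -0.001, -1.0]]
contact_force: [-0.4, 0.1, -3.6]
gripper_width: 0.0223
```

```bash
python3 - <<'E'
from h import *
np.set_printoptions(precision=4,suppress=True)
s=sense();print(s["time_s"],s["tool_pos"],s["contact_force"])
c=camera_params("wrist")
p,d=capture("wrist"); cv2.imwrite("pics/w5.png",p[:,:,::-1]);  np.savez("pics/w5.npz",p=p,d=d,K=c["intrinsics"],V=c["view"])
p,d=capture("scene"); a=cv2.resize(p[170:290,280:420,::-1],None,fx=5,fy=5,interpolation=cv2.INTER_CUBIC);cv2.imwrite("pics/s4z.png",a)
for P in [(.531,.1163,.085),(s["tool_pos"][0],s["tool_pos"][1],s["tool_pos"][2]-.078)]:
  q=proj("scene",P);print((q-[280,170])*5, proj("",P,c))
E
```

```text
18.3 [0.5375 0.1198 0.1805] [-0.4148  0.0737 -3.6365]
[339.054  278.7044] [324.4647 256.6923]
[351.7579 253.3213] [321.0737 256.3625]
```

View pics/s4z.png

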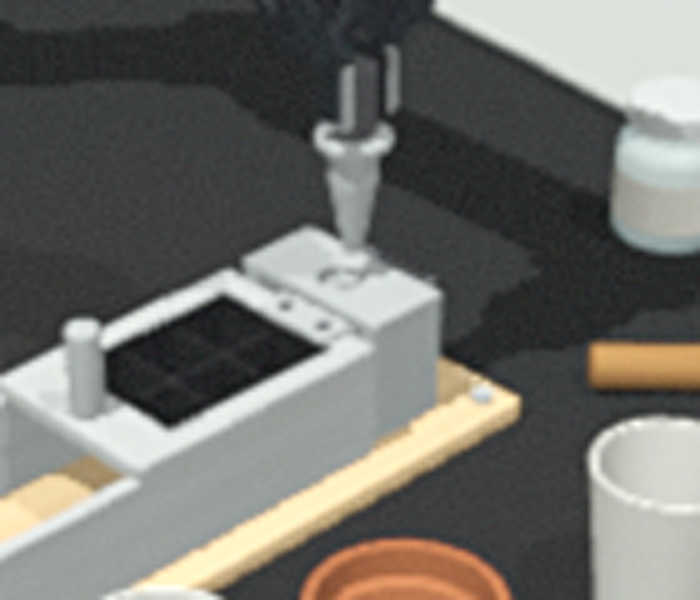

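View pics/w5.png

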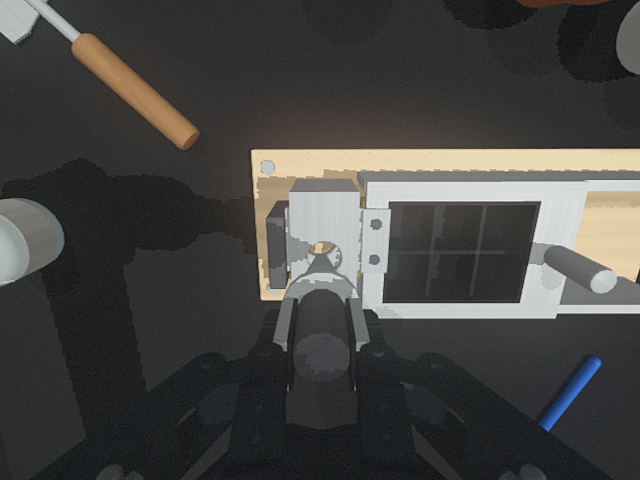

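Request:
{"api": "carry_out", "payload": {
  "plan": [
    [0, 0, 0, 0.03, 0.06, 0.3, 1],
    [0, 0, 0, 0, 0, 0.4, 1],
    [0, 0, 0, 0, 0, 0.1, 1],
    [0, 0, 0, 0, 0, 0.1, 1],
    [0, 0, 0, 0, 0, 0, 1]
  ]
}}

```text
time_s: 18.9
tool_pos: [0.5357, 0.1189, 0.1618]
tool_rot: [[0.136, -0.991, -0.001], [-0.991, -0.136, -0.0], [-0.0, 0.001, -1.0]]
contact_force: [-0.3, 0.5, -3.4]
gripper_width: 0.0219
```

Request:
{"api": "carry_out", "payload": {
  "plan": [
    [0, 0, 0, 0, 0, 0.1, 1],
    [0, 0, 0, 0, 0, 0, 1]
  ]
}}

```text
time_s: 19.1
tool_pos: [0.536, 0.119, 0.1602]
tool_rot: [[0.136, -0.991, -0.0], [-0.991, -0.136, 0.0], [-0.0, 0.0, -1.0]]
contact_force: [-0.4, 0.7, -5.2]
gripper_width: 0.0223
```

Nose is about 3 mm inside the keeper hole with no contact, so I'll carry on in small steps.

Request:
{"api": "carry_out", "payload": {
  "plan": [
    [0, 0, 0, 0, 0, 0.1, 1],
    [0, 0, 0, 0, 0, 0, 1]
  ]
}}

```text
time_s: 19.3
tool_pos: [0.5359, 0.1189, 0.1581]
tool_rot: [[0.136, -0.991, -0.0], [-0.991, -0.136, -0.0], [0.0, 0.0, -1.0]]
contact_force: [0.6, -0.0, -4.3]
gripper_width: 0.0223
```

Request:
{"api": "carry_out", "payload": {
  "plan": [
    [0, 0, 0, 0, 0, 0.1, 1],
    [0, 0, 0, 0, 0, 0, 1]
  ]
}}

```text
time_s: 19.5
tool_pos: [0.5358, 0.1188, 0.156]
tool_rot: [[0.136, -0.991, -0.001], [-0.991, -0.136, -0.0], [0.0, 0.001, -1.0]]
contact_force: [0.1, -0.4, -2.8]
gripper_width: 0.0219
```

Request:
{"api": "carry_out", "payload": {
  "plan": [
    [0, 0, 0, 0, 0, 0.1, 1],
    [0, 0, 0, 0, 0, 0, 1]
  ]
}}

```text
time_s: 19.7
tool_pos: [0.5358, 0.1188, 0.154]
tool_rot: [[0.136, -0.991, -0.001], [-0.991, -0.136, -0.0], [0.0, 0.001, -1.0]]
contact_force: [-0.2, -0.4, -3.3]
gripper_width: 0.0224
```

Request:
{"api": "carry_out", "payload": {
  "plan": [
    [0, 0, 0, 0, 0, 0.1, 1],
    [0, 0, 0, 0, 0, 0, 1]
  ]
}}

```text
time_s: 19.9
tool_pos: [0.5358, 0.1189, 0.152]
tool_rot: [[0.136, -0.991, -0.001], [-0.991, -0.136, -0.0], [0.0, 0.001, -1.0]]
contact_force: [-0.1, -0.1, -4.0]
gripper_width: 0.022
```

Request:
{"api": "carry_out", "payload": {
  "plan": [
    [0, 0, 0, 0, 0, 0.1, 1],
    [0, 0, 0, 0, 0, 0, 1]
  ]
}}

```text
time_s: 20.1
tool_pos: [0.5359, 0.1189, 0.15]
tool_rot: [[0.136, -0.991, -0.0], [-0.991, -0.136, 0.0], [-0.0, 0.0, -1.0]]
contact_force: [0.5, -0.1, -3.4]
gripper_width: 0.0222
```

Request:
{"api": "carry_out", "payload": {
  "plan": [
    [0, 0, 0, 0, 0, 0.1, 1],
    [0, 0, 0, 0, 0, 0, 1]
  ]
}}

```text
time_s: 20.3
tool_pos: [0.5361, 0.119, 0.1481]
tool_rot: [[0.136, -0.991, 0.0], [-0.991, -0.136, 0.0], [-0.0, -0.0, -1.0]]
contact_force: [0.8, 0.8, -2.7]
gripper_width: 0.0224
```

Request:
{"api": "carry_out", "payload": {
  "plan": [
    [0, 0, 0, 0.015, 0.045, 0, 1],
    [0, 0, 0, 0.007, 0.02, 0.1, 1],
    [0, 0, 0, 0.007, 0.02, 0.1, 1],
    [0, 0, 0, 0, 0, 0, 1]
  ]
}}

```text
time_s: 20.7
tool_pos: [0.5357, 0.1189, 0.1449]
tool_rot: [[0.136, -0.991, 0.003], [-0.991, -0.136, 0.001], [-0.001, -0.003, -1.0]]
contact_force: [2.8, 1.2, -3.3]
gripper_width: 0.0221
```

Request:
{"api": "carry_out", "payload": {
  "plan": [
    [0, 0, 0, 0.007, 0.02, 0.1, 1],
    [0, 0, 0, 0.007, 0.02, 0.1, 1],
    [0, 0, 0, 0, 0, 0, 1]
  ]
}}

```text
time_s: 21.0
tool_pos: [0.5344, 0.1186, 0.1408]
tool_rot: [[0.136, -0.991, 0.002], [-0.991, -0.136, 0.001], [-0.001, -0.002, -1.0]]
contact_force: [1.5, 3.0, -0.4]
gripper_width: 0.0222
```

Request:
{"api": "carry_out", "payload": {
  "plan": [
    [0, 0, 0, 0.01, 0.02, 0.1, 1],
    [0, 0, 0, 0.01, 0.02, 0.1, 1],
    [0, 0, 0, 0, 0, 0, 1]
  ]
}}

```text
time_s: 21.3
tool_pos: [0.5313, 0.1172, 0.1353]
tool_rot: [[0.136, -0.991, -0.004], [-0.991, -0.136, -0.0], [-0.0, 0.004, -1.0]]
contact_force: [-0.3, 2.3, -2.5]
gripper_width: 0.0224
```

Request:
{"api": "carry_out", "payload": {
  "plan": [
    [0, 0, 0, 0.01, 0.02, 0.1, 1],
    [0, 0, 0, 0.01, 0.02, 0.1, 1],
    [0, 0, 0, 0, 0, 0, 1]
  ]
}}

```text
time_s: 21.6
tool_pos: [0.53, 0.1164, 0.1309]
tool_rot: [[0.136, -0.991, -0.005], [-0.991, -0.136, -0.001], [0.0, 0.005, -1.0]]
contact_force: [-1.3, 3.4, -3.4]
gripper_width: 0.0218
```

Request:
{"api": "carry_out", "payload": {
  "plan": [
    [0, 0, 0, 0, 0, 0.1, 1],
    [0, 0, 0, 0, 0, 0.1, 1],
    [0, 0, 0, 0, 0, 0, 1]
  ]
}}

```text
time_s: 21.9
tool_pos: [0.532, 0.1169, 0.1279]
tool_rot: [[0.136, -0.991, -0.0], [-0.991, -0.136, 0.0], [-0.0, 0.0, -1.0]]
contact_force: [0.4, 3.3, -3.2]
gripper_width: 0.0224
```

Request:
{"api": "carry_out", "payload": {
  "plan": [
    [0, 0, 0, 0, 0, 0.1, 1],
    [0, 0, 0, 0, 0, 0, 1]
  ]
}}

```text
time_s: 22.1
tool_pos: [0.5325, 0.1172, 0.1263]
tool_rot: [[0.136, -0.991, 0.001], [-0.991, -0.136, 0.001], [-0.001, -0.001, -1.0]]
contact_force: [0.4, 4.2, -1.8]
gripper_width: 0.022
```

Request:
{"api": "carry_out", "payload": {
  "plan": [
    [0, 0, 0, 0, 0, 0.1, 1],
    [0, 0, 0, 0, 0, 0, 1]
  ]
}}

```text
time_s: 22.3
tool_pos: [0.5326, 0.1175, 0.1245]
tool_rot: [[0.136, -0.991, 0.001], [-0.991, -0.136, 0.001], [-0.001, -0.001, -1.0]]
contact_force: [-0.8, 4.1, -1.5]
gripper_width: 0.0222
```

Request:
{"api": "carry_out", "payload": {
  "plan": [
    [0, 0, 0, 0, 0, 0.1, 1],
    [0, 0, 0, 0, 0, 0, 1]
  ]
}}

```text
time_s: 22.5
tool_pos: [0.5325, 0.1176, 0.1227]
tool_rot: [[0.136, -0.991, 0.001], [-0.991, -0.136, 0.001], [-0.001, -0.001, -1.0]]
contact_force: [-0.7, 5.0, 1.4]
gripper_width: 0.0222
```

Request:
{"api": "carry_out", "payload": {
  "plan": [
    [0, 0, 0, 0, 0, 0.1, 1],
    [0, 0, 0, 0, 0, 0, 1]
  ]
}}

```text
time_s: 22.7
tool_pos: [0.5324, 0.1173, 0.1206]
tool_rot: [[0.136, -0.991, 0.001], [-0.991, -0.136, 0.001], [-0.0, -0.001, -1.0]]
contact_force: [-0.7, 5.0, 3.1]
gripper_width: 0.0224
```

Request:
{"api": "carry_out", "payload": {
  "plan": [
    [0, 0, 0, 0, 0, 0.1, 1],
    [0, 0, 0, 0, 0, 0, 1]
  ]
}}

```text
time_s: 22.9
tool_pos: [0.5321, 0.1171, 0.1182]
tool_rot: [[0.136, -0.991, 0.0], [-0.991, -0.136, 0.001], [-0.0, -0.0, -1.0]]
contact_force: [-0.9, 5.2, 1.3]
gripper_width: 0.0219
```

Request:
{"api": "carry_out", "payload": {
  "plan": [
    [0, 0, 0, 0, 0, 0.1, 1],
    [0, 0, 0, 0, 0, 0, 1]
  ]
}}

```text
time_s: 23.1
tool_pos: [0.532, 0.1172, 0.1161]
tool_rot: [[0.136, -0.991, -0.0], [-0.991, -0.136, 0.001], [-0.001, -0.0, -1.0]]
contact_force: [-0.4, 5.5, 1.3]
gripper_width: 0.0222
```

Request:
{"api": "carry_out", "payload": {
  "plan": [
    [0, 0, 0, 0, 0, 0.1, 1],
    [0, 0, 0, 0, 0, 0, 1]
  ]
}}

```text
time_s: 23.3
tool_pos: [0.5321, 0.1171, 0.1141]
tool_rot: [[0.136, -0.991, -0.0], [-0.991, -0.136, 0.0], [-0.0, -0.0, -1.0]]
contact_force: [-0.3, 4.9, 1.8]
gripper_width: 0.0222
```

Request:
{"api": "carry_out", "payload": {
  "plan": [
    [0, 0, 0, 0, 0, 0.1, 1],
    [0, 0, 0, 0, 0, 0, 1]
  ]
}}

```text
time_s: 23.5
tool_pos: [0.5316, 0.117, 0.1115]
tool_rot: [[0.136, -0.991, -0.001], [-0.991, -0.136, 0.0], [-0.001, 0.001, -1.0]]
contact_force: [-0.2, 4.7, -1.4]
gripper_width: 0.0221
```

Request:
{"api": "carry_out", "payload": {
  "plan": [
    [0, 0, 0, 0, 0, 0.1, 1],
    [0, 0, 0, 0, 0, 0, 1]
  ]
}}

```text
time_s: 23.7
tool_pos: [0.5316, 0.117, 0.1094]
tool_rot: [[0.136, -0.991, -0.001], [-0.991, -0.136, 0.001], [-0.001, 0.001, -1.0]]
contact_force: [-0.1, 5.3, -0.5]
gripper_width: 0.0221
```

Request:
{"api": "carry_out", "payload": {
  "plan": [
    [0, 0, 0, 0, 0, 0.1, 1],
    [0, 0, 0, 0, 0, 0, 1]
  ]
}}

```text
time_s: 23.9
tool_pos: [0.5316, 0.1171, 0.1074]
tool_rot: [[0.136, -0.991, -0.001], [-0.991, -0.136, 0.001], [-0.001, 0.001, -1.0]]
contact_force: [0.2, 6.3, -1.1]
gripper_width: 0.0222
```

Request:
{"api": "carry_out", "payload": {
  "plan": [
    [0, 0, 0, 0, 0, 0.1, 1],
    [0, 0, 0, 0, 0, 0, 1]
  ]
}}

```text
time_s: 24.1
tool_pos: [0.5316, 0.1171, 0.1054]
tool_rot: [[0.136, -0.991, -0.001], [-0.991, -0.136, 0.001], [-0.001, 0.001, -1.0]]
contact_force: [-0.8, 5.9, -1.2]
gripper_width: 0.022
```

Request:
{"api": "carry_out", "payload": {
  "plan": [
    [0, 0, 0, 0, 0, 0.1, 1],
    [0, 0, 0, 0, 0, 0, 1]
  ]
}}

```text
time_s: 24.3
tool_pos: [0.5316, 0.1171, 0.1034]
tool_rot: [[0.136, -0.991, -0.001], [-0.991, -0.136, 0.001], [-0.001, 0.001, -1.0]]
contact_force: [-0.6, 5.4, -0.9]
gripper_width: 0.0224
```

Request:
{"api": "carry_out", "payload": {
  "plan": [
    [0, 0, 0, 0, 0, 0.1, 1],
    [0, 0, 0, 0, 0, 0, 1]
  ]
}}

```text
time_s: 24.5
tool_pos: [0.5316, 0.1171, 0.1014]
tool_rot: [[0.136, -0.991, -0.001], [-0.991, -0.136, 0.001], [-0.001, 0.001, -1.0]]
contact_force: [-0.4, 5.8, -0.2]
gripper_width: 0.0224
```

Request:
{"api": "carry_out", "payload": {
  "plan": [
    [0, 0, 0, 0, 0, 0.05, 1],
    [0, 0, 0, 0, 0, 0, 1]
  ]
}}

```text
time_s: 24.7
tool_pos: [0.5316, 0.1171, 0.1005]
tool_rot: [[0.136, -0.991, -0.001], [-0.991, -0.136, 0.0], [-0.001, 0.001, -1.0]]
contact_force: [-0.3, 5.5, 0.2]
gripper_width: 0.0222
```

Request:
{"api": "carry_out", "payload": {
  "plan": [
    [0, 0, 0, 0, 0, 0.05, 1],
    [0, 0, 0, 0, 0, 0, 1]
  ]
}}

```text
time_s: 24.9
tool_pos: [0.5317, 0.1171, 0.0996]
tool_rot: [[0.136, -0.991, -0.001], [-0.991, -0.136, 0.001], [-0.001, 0.001, -1.0]]
contact_force: [-0.2, 5.7, -1.2]
gripper_width: 0.0225
```

Request:
{"api": "carry_out", "payload": {
  "plan": [
    [0, 0, 0, 0, 0, 0.05, 1],
    [0, 0, 0, 0, 0, 0, 1]
  ]
}}

```text
time_s: 25.1
tool_pos: [0.5317, 0.1171, 0.0993]
tool_rot: [[0.136, -0.991, -0.001], [-0.991, -0.136, 0.0], [-0.0, 0.001, -1.0]]
contact_force: [-2.2, 4.7, 4.2]
gripper_width: 0.0221
```

Request:
{"api": "carry_out", "payload": {
  "plan": [
    [0, 0, 0, 0, 0, 0.05, 1],
    [0, 0, 0, 0, 0, 0, 1]
  ]
}}

```text
time_s: 25.3
tool_pos: [0.5317, 0.1172, 0.0992]
tool_rot: [[0.136, -0.991, -0.001], [-0.991, -0.136, -0.001], [0.0, 0.001, -1.0]]
contact_force: [-3.8, 4.3, 9.1]
gripper_width: 0.0221
```

Request:
{"api": "carry_out", "payload": {
  "plan": [
    [0, 0, 0, 0, 0, 0, -1],
    [0, 0, 0, 0, 0, 0, -1],
    [0, 0, 0, 0, 0, 0, -1],
    [0, 0, 0, 0, 0, 0, -1],
    [0, 0, 0, 0, 0, 0, -1],
    [0, 0, 0, 0, 0, 0, -1],
    [0, 0, 0, 0, 0, -0.4, -1],
    [0, 0, 0, 0, 0, -0.8, -1],
    [0, 0, 0, 0, 0, -1, -1],
    [0, 0, 0, 0, 0, -1, -1]
  ]
}}

```text
time_s: 26.3
tool_pos: [0.5325, 0.1171, 0.1643]
tool_rot: [[0.136, -0.991, 0.001], [-0.991, -0.136, 0.0], [-0.0, -0.001, -1.0]]
contact_force: [0.4, -0.2, 0.4]
gripper_width: 0.0853
```

Request:
{"api": "carry_out", "payload": {
  "plan": [
    [0, 0, 0, 0, 0, -1, -1],
    [0, 0, 0, 0, 0, -1, -1],
    [0, 0, 0, 0, 0.7, -1, -1],
    [0, 0, 0, 0, 1, 0, -1],
    [0, 0, 0, 0, 1, 0, -1],
    [0, 0, 0, 0, 1, 0, -1],
    [0, 0, 0, 0, 0.5, 0, -1],
    [0, 0, 0, 0, 0, 0, -1]
  ]
}}

```text
time_s: 27.1
tool_pos: [0.4483, 0.1054, 0.2232]
tool_rot: [[0.137, -0.991, 0.002], [-0.991, -0.137, -0.001], [0.001, -0.001, -1.0]]
contact_force: [0.4, -0.2, 0.1]
gripper_width: 0.0856
```

```bash
python3 - <<'E'
from h import *
np.set_printoptions(precision=4,suppress=True)
s=sense();print(s["time_s"],s["tool_pos"],s["contact_force"],s["gripper_width"])
c=camera_params("wrist")
p,d=capture("wrist"); cv2.imwrite("pics/w6.png",p[:,:,::-1]);  np.savez("pics/w6.npz",p=p,d=d,K=c["intrinsics"],V=c["view"])
p,d=capture("scene"); cv2.imwrite("pics/s6.png",p[:,:,::-1]);a=cv2.resize(p[170:290,230:420,::-1],None,fx=4,fy=4,interpolation=cv2.INTER_CUBIC);cv2.imwrite("pics/s6z.png",a)
E
```

```text
27.1 [0.4483 0.1054 0.2232] [ 0.4044 -0.2089  0.138 ] 0.085608279256361
```

View pics/s6z.png

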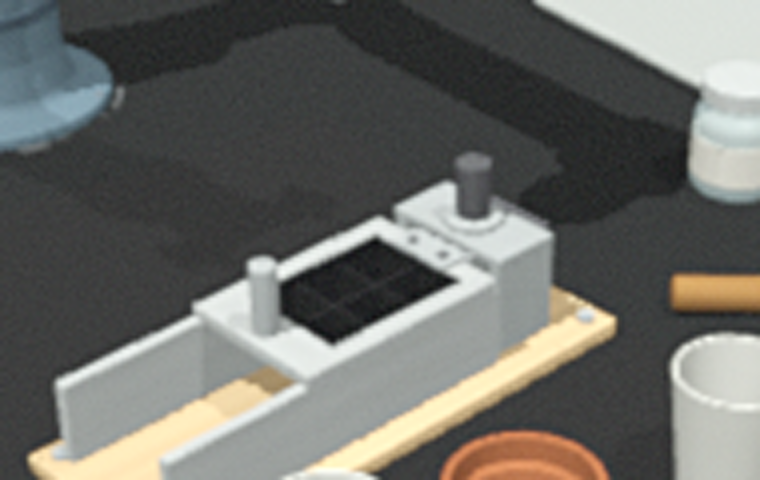

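View pics/w6.png

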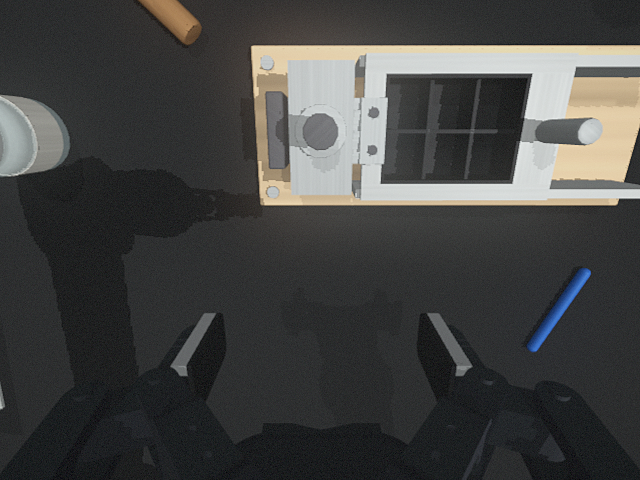

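View pics/s6.png

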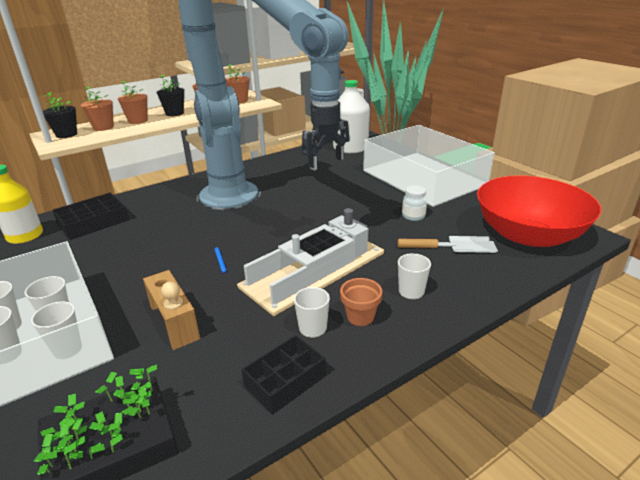

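The drift stands upright in the keeper, with its head at (321,132) in the wrist view, and the other objects look unmoved. One numeric check of height before I hand in.

```bash
python3 - <<'E'
from h import *
np.set_printoptions(precision=4,suppress=True)
f=np.load("pics/w6.npz"); K,V=f["K"],f["V"];d=f["d"]
def pt(u,v):
    z=np.median(d[v-2:v+3,u-2:u+3]); q=z*np.linalg.inv(K)@[u,v,1]; return V[:3,:3].T@(q-V[:3,3])
for n,u in [("head top",(321,132)),("collar",(300,140)),("collar",(321,154)),("collar r",(342,140)),("keeper",(320,75)),("keeper",(320,178)),("post",(590,131))]: print(n,pt(*u))
a=cv2.imread("pics/scene0.png").astype(int);b=cv2.imread("pics/s6.png").astype(int)
m=(abs(a-b).max(2)>60).astype(np.uint8); n,l,st,ce=cv2.connectedComponentsWithStats(m)
print([list(s) for s in st[1:] if s[4]>15])
E
```

```text
head top [0.5295 0.1164 0.1295]
collar [0.5211 0.1317 0.0892]
collar [0.5129 0.1141 0.0893]
collar r [0.5256 0.0993 0.0892]
keeper [0.5691 0.1226 0.0843]
keeper [0.4936 0.1123 0.0844]
post [ 0.5545 -0.0612  0.1273]
[[np.int32(5), np.int32(0), np.int32(24), np.int32(14), np.int32(163)], [np.int32(0), np.int32(0), np.int32(63), np.int32(43), np.int32(766)], [np.int32(140), np.int32(0), np.int32(60), np.int32(133), np.int32(1958)], [np.int32(196), np.int32(0), np.int32(15), np.int32(4), np.int32(40)], [np.int32(252), np.int32(0), np.int32(96), np.int32(71), np.int32(2955)], [np.int32(332), np.int32(62), np.int32(6), np.int32(11), np.int32(44)], [np.int32(212), np.int32(67), np.int32(22), np.int32(24), np.int32(198)], [np.int32(311), np.int32(89), np.int32(22), np.int32(4), np.int32(43)], [np.int32(197), np.int32(91), np.int32(9), np.int32(15), np.int32(51)], [np.int32(229), np.int32(93), np.int32(9), np.int32(17), np.int32(90)], [np.int32(219), np.int32(99), np.int32(11), np.int32(10), np.int32(56)], [np.int32(302), np.int32(100), np.int32(48), np.int32(52), np.int32(1093)], [np.int32(2
[... 240 characters left out ...]
p.int32(3), np.int32(13), np.int32(35)], [np.int32(345), np.int32(209), np.int32(7), np.int32(3), np.int32(17)], [np.int32(344), np.int32(217), np.int32(10), np.int32(7), np.int32(53)], [np.int32(305), np.int32(224), np.int32(25), np.int32(11), np.int32(80)], [np.int32(344), np.int32(225), np.int32(8), np.int32(2), np.int32(16)], [np.int32(304), np.int32(227), np.int32(50), np.int32(25), np.int32(614)], [np.int32(292), np.int32(234), np.int32(7), np.int32(5), np.int32(25)], [np.int32(255), np.int32(242), np.int32(58), np.int32(38), np.int32(915)], [np.int32(153), np.int32(265), np.int32(9), np.int32(5), np.int32(31)], [np.int32(152), np.int32(272), np.int32(22), np.int32(16), np.int32(190)]]
```

```bash
python3 -c "
from bench import *
print(hand_in()); print(sense()['time_s'])"
```

```text
the job is handed in; nothing more can be done
None
the job is handed in; nothing more can be done
```

I slid the carriage by its post to the end stop, where it stopped moving while the push rose to about 17 N. I then took the drift from the rack and lowered it through the keeper and tongue holes until its collar sat on the keeper. I let go and handed in at about 27 s.

- **Which side:** the cameras showed the tongue's hole on the jig's -y side. The nose went straight in there without touching.
- **Push on the drift:** the highest reading was 9 N upward, about 13 N once the drift's weight is allowed for, as the collar touched down. Sideways force stayed around 6 N or less.
- **Seating:** depth readings put the collar's top 4.9 mm above the keeper face (the collar is 5 mm thick) and the head's top at 129.5 mm (130 mm expected). The drift stands upright.
- **Other things:** in the before and after scene pictures, the only large differences were the arm, the drift and the carriage. At the left edge, the black shape on the yellow bottle in the first picture was most likely the gripper at its start pose; I did not check this further.
- **Disagreement:** the fixed cameras differed from each other by 2–3 mm in locating the keeper hole and the post. I relied on the wrist camera and the gripped post position instead.

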